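# Close the curing pot to its vent position and hold the lid there

### The arm

A 6-joint arm with a two-finger parallel gripper is mounted at the origin on a cart in front of the work surface, level with it; the furniture and walls round the work are solid. World frame = base frame: x ahead of the robot, y to its left, z up, the work surface at z = 0. Lengths are in m, angles in rad, forces in N, time in s.
With the tool pointing down it reaches from about 0.35 to 0.975 m from the base axis. Payload 4.9 kg.
Tool frame: the origin (TCP) lies at the very end of the fingers, on their centre line; the grasp point (between the pads) lies 19 mm behind it (manip.grip_depth is the distance from the TCP to the grasp point, in m); z points along the fingers, x is the direction in which the jaws open and shut, and the axes are right-handed (so a half turn about z gives the same grasp; the last joint's range is limited). The gripper opens to 85 mm and grips with 20 to 120 N. Pads are 22 mm wide; open, the fingers measure 114 mm over their backs; the gripper's body (76 mm by 85 mm) begins 54 mm behind the grasp point. The pads swing forward as they close: fully open they stand 13 mm farther back than shut.
Start: joints at [1.11, 0.053, 1.613, -0, 1.476, -0.119], TCP at [0.209, 0.589, 0.231] pointing down, gripper open.
Joint ranges: [-3.01, 3.01], [-1.01, 2.22], [0.06, 2.58], [-1.02, 4.17], [0.09, 2.62], [-3.14, 3.14]. Speed limits (rad/s): [2.57, 2.57, 3.14, 3.14, 3.14, 3.14].

### API

Orientations are given as a unit quaternion [w, x, y, z].
In Python, from plant import manip gives the robot as it stands. The module is installed in compiled form; this text tells all that it offers.
- The arm moves only by the shell command python3 -m crank 'ROWS' [OPENING]. ROWS is JSON, a list of rows, each a list of 4 numbers: the shift along the tool's x, y, z in cm, then the turn about the tool's z in units of 6 degrees (1.0 is 6 degrees). A call has 1 to 10 rows; each row shifts and turns the commanded pose from where the row before left it, along the tool's axes as they then stand; what a row does not reach is not made up. A row lasts 1/12 s, in which the tool goes at most 41.7 mm and 7.16 degrees, less where a joint would pass 70% of its speed; a pose out of reach is approached as far as the arm can. A call with a gripper value outside its range is refused whole. OPENING is the opening, from 0 (shut) to 1 (fully open), set as the call begins (- or left out, the last holds). The fingers move at their own pace and stop on an object; the grip force is fixed at half the most. Time passes only in rows, so rows that do not move let the fingers close. It gives the time, the measured TCP pose, the force and the opening at its end, in the units of the state.
- manip.state(): the state, without advancing time (a new reading comes with each control period).
- manip.grab_frame(name): name is "side" or "top"; returns a dict with "img" (420x560x3 uint8, red, green, blue), "intrinsics" (3x3 intrinsics, pixels), "D" ([k1, k2, p1, p2, k3] as OpenCV has them; the pictures are not rectified), "position" and "orientation" of the camera in the world. Camera axes: x right, y up, looking along -z (the intrinsics and any distortion apply to the point x, -y, -z); pixel columns grow to the right and rows downward; lengths in m; the calibration is good to about 2 mm. A picture is of the moment at which its call begins. There is no depth.
- manip.job_done(): hands the job in, once; it reports no verdict.
The state is a dict: "time": time; "joint_pos": joint angles; "joint_vel": joint speeds; "joint_efforts": joint torques, N m; "tool_pos": TCP position; "tool_rot": TCP orientation; "contact_force": force on the tool from outside, world axes, zero at the start; "ft_torque": the same for the moment, N m; "gripper_width": opening from 0.0 (shut) to 1.0 (fully open).
Only numpy, scipy, OpenCV 4.12 (cv2) and the standard library are available. Lean on these libraries where they do the work, as an engineer would, in place of code of your own. Each camera call takes 0.05 s, during which the arm holds its last target.

### The job

Lift the orange dust cap off the blue curing pot and set it down properly in the white ring stand. Then put the aluminium bayonet lid into the pot with its blue pointer at the green dot, so that it drops fully home, and turn it clockwise only half-way to the lock, until the pointer stands at the yellow line; stop well before the red dot, where it would click shut. Leave the other things on the bench alone, and finish while still gripping the lid there, so that the pot stays vented.

Things in the scene. Friction and masses are not known exactly. Their poses are not given: they have to be found in the camera images.
- pot_mouth (a point): Centre of the mouth of the blue curing pot, level with the top of its grey collar, 70 mm above the bench, z up; pot screwed down, 100 mm across, foot 116 mm, collar 104 mm across and 6 mm thick, deep chamber below. -x points to the yellow half-way line; from it, seen from above, the green dot is 50 degrees counter-clockwise, the red dot 50 degrees clockwise.
- pot: The same pot, origin at the centre of its underside, axes as pot_mouth. Its mouth is a hole of 29 mm radius with two opposite notches that reach out to 37.5 mm radius, each 34 degrees wide, centred at +50 and +230 degrees about z from +x (counter-clockwise from above). The lid's lugs pass these notches and then turn under the collar.
- open_mark (a point): Point on the collar's top 39 mm from the pot's axis, beside the green dot. Open: the lugs pass the notches when the lid's pointer is here to within about 5 degrees. The lid's x axis then stands at +50 degrees (0.873 rad) about z from that of pot_mouth.
- half_mark (a point): Point on the collar's top 39 mm from the pot's axis, beside the yellow line (half-way, vented). The lid's x axis then points as that of pot_mouth. The lugs turn freely from the green dot clockwise to 17 degrees past this line, where they meet sprung click balls.
- lock_mark (a point): Point on the collar's top 39 mm from the pot's axis, beside the red dot (locked, hard stop).
- lid_grip (a point): Grasp point of the loose bayonet lid, on the axis of its black bar grip: 16 mm below the bar's top, 24 mm above the top of the aluminium disc, 43 mm above the bottom of the plug. The bar is 50 mm long along this frame's x, 16 mm wide along y, 40 mm high. The lid starts on the bench, standing on its plug. Fully home, its disc rests on the collar and this point is 30 mm above pot_mouth.
- lid_pointer (a point): Tip of the lid's blue pointer (at the lid's -x), at the disc's edge, 39 mm from the lid's axis, on top of the disc
- lid: The same lid, 0.18 to 0.35 kg; origin at the centre of the plug's bottom, axes as lid_grip. Disc 78 mm across, 6 mm thick; below it a plug of 26 mm radius, 13 mm long, with a tapered foot; at the plug's bottom two lugs, 13 mm wide and 5 mm high, stick out along +x and -x to 33.5 mm radius.
- cap_knob (a point): Grasp point of the orange dust cap, loose, 0.08 kg, which lies on the pot's mouth at the start: on the axis of its round knob (26 mm across, 40 mm high), 16 mm below the knob's top and 24 mm above the top of the cap's disc (76 mm across, 5 mm thick). Below the disc a plug of 25 mm radius, 8 mm deep, reaches into the hole. z is up.
- cap: The same cap; origin at the centre of the plug's bottom, 37 mm below cap_knob
- stand_top (a point): Centre of the upper rim of the white ring stand, fixed to the bench, 20 mm high, 92 mm across, hole 62 mm across. With the cap set in it (plug in the hole, disc on the rim) cap_knob is 29 mm above this point.
- plaster_model: beige plaster model of a dental arch, 57x68x28, near the front edge (sizes in mm); a bystander, origin at the centre of its underside
- spatula: plaster spatula with brown grip, 178 long, lying near the front edge (sizes in mm); a bystander, origin at the centre of its underside
- calliper: digital calliper, 72x200x17, lying at the rear left (sizes in mm); a bystander, origin at the centre of its underside
- paste_pot: round polishing-paste pot with a gold-brown lid, 65 across, 29 high, at the rear (sizes in mm); a bystander, origin at the centre of its underside
- glaze: small glaze jar with a dark lid, 41 across, 35 high, at the rear right (sizes in mm); a bystander, origin at the centre of its underside
- burs: blue round bur block with burs standing in it, 54 across, 62 high, at the rear right (sizes in mm); a bystander, origin at the centre of its underside
Mind the look-alikes: they are no part of the job. Of the things shaped like the cap, the orange one is meant.

How it is judged:
On the way, in this order (a step that is already met when the one before it is completed fails the run):
1. the dust cap sits in the ring stand, let go (horizontal distance between cap_knob and stand_top below 0.01 m and z of cap_knob in the frame of stand_top between 0.024 and 0.033 m and angle between cap_knob's own z axis and vertical below 0.1 rad and contact force between the fingers and cap below 0.1 N), for 0.2 s.
2. the lid is fully home in the pot with its pointer at the green dot (horizontal distance between lid_grip and pot_mouth below 0.005 m and z of lid_grip in the frame of pot_mouth below 0.033 m and angle between lid_grip's own z axis and vertical below 0.1 rad and horizontal distance between lid_pointer and open_mark below 0.013 m), for 0.1 s.
At the end, for the whole second after the job is handed in: The lid is fully home (its axis within 5 mm of the pot's, at most 3 mm above its seat, upright within 0.1 rad), its pointer within 8 mm of the yellow line, at rest and still held by the fingers (over 1 N); the dust cap sits level in the ring stand, within 10 mm of its centre, not touched (all of step 1 and horizontal distance between lid_grip and pot_mouth below 0.005 m and z of lid_grip in the frame of pot_mouth below 0.033 m and angle between lid_grip's own z axis and vertical below 0.1 rad and horizontal distance between lid_pointer and half_mark below 0.008 m and contact force between the fingers and lid above 1 N and linear speed of lid below 0.02 m/s and angular speed of lid below 0.1 rad/s); the arm keeps its last pose, push and grip.
It fails at once if the lid is turned on to the lock click, its pointer within 18 mm of the red dot (horizontal distance between lid_grip and pot_mouth below 0.005 m and z of lid_grip in the frame of pot_mouth below 0.033 m and angle between lid_grip's own z axis and vertical below 0.1 rad and horizontal distance between lid_pointer and lock_mark below 0.018 m).
It fails at once if a bystander is shifted by more than 30 mm (distance of any of plaster_model, spatula, calliper, paste_pot, glaze, burs from where it was at the start of the episode above 0.03 m).
It also fails if it takes over 48 s, if anything falls off the work surface, if the arm or the gripper's body presses on something with over 40 N, if the wrist force passes 120 N, or if a joint passes its speed limit or range.

## Working session

There is one attempt and no reset: what is moved stays moved. The work goes in short steps, Python scripts to look and compute and a shell command to move; the robot and the scene stay as the last step left them, time stands still between calls to the robot, and variables do not carry over. Pictures are saved under pics/ and viewed, and the job is handed in when it is done.

```bash
mkdir -p pics; cat > h.py <<'E'
import numpy as np,cv2
from plant import manip
from scipy.spatial.transform import Rotation as R
def rot(q): return R.from_quat([q[1],q[2],q[3],q[0]]).as_matrix()
def grab(n,save=None):
    f=manip.grab_frame(n); 
    if save: cv2.imwrite('pics/'+save+'.png',f['img'][:,:,::-1])
    return f
def ray(f,uv):
    p=cv2.undistortPoints(np.array(uv,float).reshape(-1,1,2),np.array(f['intrinsics']),np.array(f['D'])).reshape(-1,2)
    d=np.c_[p[:,0],-p[:,1],-np.ones(len(p))]@rot(f['orientation']).T
    return np.array(f['position']),d
def onplane(f,uv,z):
    o,d=ray(f,uv); return o+d*((z-o[2])/d[:,2])[:,None]
def proj(f,P):
    P=np.atleast_2d(P); c=(P-np.array(f['position']))@rot(f['orientation']); c=c*[1,-1,-1]
    return cv2.projectPoints(c.reshape(-1,1,3),np.zeros(3),np.zeros(3),np.array(f['intrinsics']),np.array(f['D']))[0].reshape(-1,2)
E
python3 - <<'E'
from h import *
for n in('side','top'):
    f=grab(n,n+'0'); print(n,f['position'],f['orientation'],f['intrinsics'],f['D'])
s=manip.state(); print(s); print(rot(s['tool_rot']).round(3), manip.grip_depth)
E
```

```text
side [0.57767169 0.53774342 1.02502389] [0.02242955 0.00152541 0.25717814 0.96610248] [[468.04086836   0.         275.95342079]
 [  0.         468.04086836 214.90793699]
 [  0.           0.           1.        ]] [0.0546287 0.        0.        0.        0.       ]
top [ 0.45148395 -0.01272985  1.19157899] [-0.69589486 -0.03729928  0.02558619  0.71671784] [[469.19904848   0.         272.94380344]
 [  0.         469.19904848 218.32742433]
 [  0.           0.           1.        ]] [-0.03861181  0.          0.          0.          0.        ]
{'time': 0.1, 'joint_pos': array([ 1.11000891e+00,  5.33109138e-02,  1.61417813e+00, -1.28381669e-05,
        1.47599819e+00, -1.19015511e-01]), 'joint_vel': array([ 0.00086581,  0.00017684, -0.00510244,  0.00087192,  0.00085079,
       -0.00217233]), 'joint_efforts': array([ 3.49013690e-04, -3.94902742e+01, -3.71363211e+01, -6.86282442e-05,
        4.04597085e-03, -1.90250819e-05]), 'tool_pos': array([0.2092288 , 0.58833047, 0.23016071]), 'tool_rot': array([ 4.56028248e-04,  8.17054062e-01,  5.76560285e-01, -8.30324431e-04]), 'contact_force': array([-0.22528498,  0.35114556, -0.05828767]), 'ft_torque': array([ 0.04672013, -0.05019378,  0.02503059]), 'gripper_width': 1.0032559184355732}
[[ 0.335  0.942 -0.001]
 [ 0.942 -0.335 -0.002]
 [-0.002 -0.    -1.   ]] 0.0187
```

View pics/side0.png

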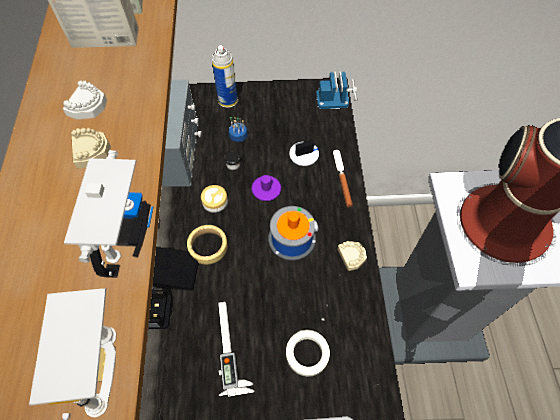

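View pics/top0.png

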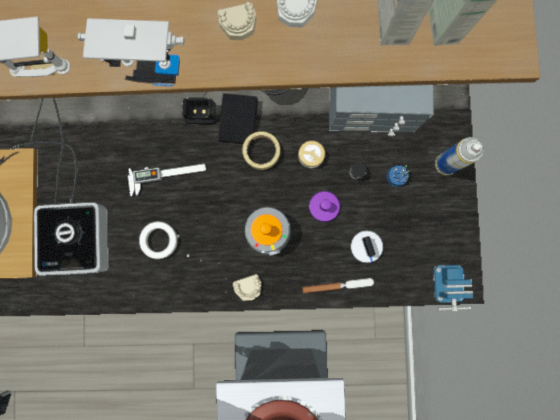

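The top view shows the orange cap on the blue pot at (266,230), with the purple look-alike at (324,207). The white ring stand is at (158,240) and the tan ring look-alike at (262,150). The lid is at (367,247). The task names orange and white, so I'll check those in an enlarged crop.

```bash
python3 - <<'E'
import cv2,numpy as np
a=cv2.imread('pics/top0.png');b=cv2.imread('pics/side0.png')
c=lambda i,u,v,w=35:cv2.resize(i[v-w:v+w,u-w:u+w],(390,290) if 0 else (290,290),interpolation=cv2.INTER_CUBIC)
top=np.hstack([c(a,267,230),c(a,367,247,28)]);bot=np.hstack([c(b,293,233),c(b,304,152,28)])
cv2.imwrite('pics/crop0.png',np.vstack([top,bot]))
E
```

```text
(no output)
```

View pics/crop0.png

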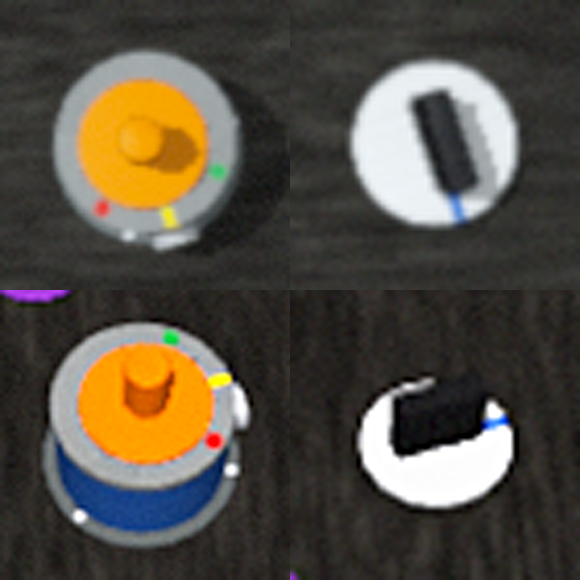

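The crops confirm the orange cap on the pot, with green, yellow and red marks on the collar. The lid has a black bar, and its blue pointer is at roughly (370,260) in the top view. Next I measure.

```bash
cat > meas.py <<'E'
from h import *
def comps(m,u,v,w=45):
    k=np.zeros_like(m); k[v-w:v+w,u-w:u+w]=255
    return cv2.bitwise_and(m,k)
def circ(f,m,z):
    c=max(cv2.findContours(m,cv2.RETR_EXTERNAL,cv2.CHAIN_APPROX_NONE)[0],key=cv2.contourArea)
    c=cv2.convexHull(c)[:,0].astype(float)
    P=onplane(f,c,z)[:,:2]; (x,y),r=cv2.minEnclosingCircle(P.astype(np.float32)*1000)
    A=np.c_[2*P,np.ones(len(P))];s=np.linalg.lstsq(A,(P**2).sum(1),rcond=None)[0]
    return s[:2].round(4),round(float(np.sqrt(s[2]+s[0]**2+s[1]**2)),4)
def cen(f,m,z):
    M=cv2.moments(m,True); return onplane(f,[[M['m10']/M['m00'],M['m01']/M['m00']]],z)[0,:2].round(4)
rng=lambda h,a,b:cv2.inRange(h,np.array(a),np.array(b))
E
python3 - <<'E'
from meas import *
S={'top':dict(pot=(267,230),ring=(158,240),lid=(367,247)),'side':dict(pot=(293,233),ring=(308,353),lid=(304,152))}
for n in S:
    f=grab(n);h=cv2.cvtColor(f['img'],cv2.COLOR_RGB2HSV);p=S[n]['pot']
    print(n,'capdisc',circ(f,comps(rng(h,(8,150,120),(22,255,255)),*p) ,.075))
    wh=rng(h,(0,0,190),(180,60,255))
    print('ring',circ(f,comps(wh,*S[n]['ring'],34),.02)); print('lid',circ(f,comps(wh,*S[n]['lid'],22),.019))
    for nm,a,b in(('g',(45,100,80),(80,255,255)),('y',(26,120,120),(34,255,255)),('r',(172,120,120),(180,255,255)),('r0',(0,150,120),(4,255,255))):
        m=comps(rng(h,a,b),*p,35)
        if m.any(): print(nm,cen(f,m,.07),(m>0).sum())
    m=comps(rng(h,(100,100,80),(125,255,255)),*S[n]['lid'],25); print('ptr',cen(f,m,.019),(m>0).sum())
    bm=comps(rng(h,(0,0,0),(180,255,40)),*S[n]['lid'],13); c=max(cv2.findContours(bm,cv2.RETR_EXTERNAL,cv2.CHAIN_APPROX_NONE)[0],key=cv2.contourArea)
    q=cv2.boxPoints(cv2.minAreaRect(c)); print('bar',onplane(f,q,.059)[:,:2].round(4).tolist())
E
```

```text
top capdisc (array([0.5255, 0.0212]), 0.0366)
ring (array([0.511 , 0.2976]), 0.0455)
lid (array([ 0.4797, -0.2253]), 0.0381)
g [ 0.5086 -0.0208] 9
y [0.4834 0.0082] 11
r0 [0.4895 0.0458] 5
ptr [ 0.4493 -0.2351] 10
bar [[0.4955, -0.2111], [0.4962, -0.2133], [0.4772, -0.2187], [0.4766, -0.2165]]
side capdisc (array([0.5243, 0.0217]), 0.0375)
ring (array([0.5096, 0.2979]), 0.0462)
lid (array([ 0.4787, -0.225 ]), 0.039)
g [ 0.5074 -0.0223] 11
y [0.4818 0.0062] 14
r [0.4889 0.0399] 2
r0 [0.4877 0.0451] 10
ptr [ 0.4474 -0.2364] 9
bar [[0.5121, -0.2422], [0.4469, -0.2388], [0.4513, -0.187], [0.5152, -0.1903]]
```

```bash
cat >> h.py <<'E'
def delta(x,y,z=None,n=1):
    s=manip.state();M=rot(s['tool_rot']);p=np.array(s['tool_pos'])
    t=np.array([x,y,p[2] if z is None else z]); d=(t-p)@M*100
    print('t',round(s['time'],2),'pos',p.round(4),'yaw',round(float(np.degrees(np.arctan2(M[1,0],M[0,0]))),2),'tilt',M[:,2].round(3),'w',round(float(s['gripper_width']),3),'F',np.round(s['contact_force'],1),'j6',s['joint_pos'][5].round(2))
    print('delta cm',d.round(2),'per row/%d'%n,(d/n).round(3))
E
python3 -c "
from h import *
delta(.5249,.0214,n=20)"
```

```text
t 0.2 pos [0.2093 0.5885 0.2305] yaw 70.42 tilt [-0.001 -0.001 -1.   ] w 1.004 F [1.1 0.6 0.1] j6 -0.12
delta cm [-42.85  48.74   0.05] per row/20 [-2.142e+00  2.437e+00  2.000e-03]
```

```bash
python3 -m crank '[[-2.1,2.4,0,0],[-2.1,2.4,0,0],[-2.1,2.4,0,0],[-2.1,2.4,0,0],[-2.1,2.4,0,0],[-2.1,2.4,0,0],[-2.1,2.4,0,0],[-2.1,2.4,0,0],[-2.1,2.4,0,0],[-2.1,2.4,0,0]]' 1 && python3 -m crank '[[-2.1,2.4,0,0],[-2.1,2.4,0,0],[-2.1,2.4,0,0],[-2.1,2.4,0,0],[-2.1,2.4,0,0],[-2.1,2.4,0,0],[-2.1,2.4,0,0],[-2.1,2.4,0,0],[-1.5,1.7,0,0],[0,0,0,0]]'
python3 -c "
from h import *
delta(.5249,.0214,.08)"
```

```text
time: 1.03
tool_pos: [0.3655, 0.3091, 0.2312]
tool_rot: [0.0, 0.817, 0.577, 0.0]
contact_force: [0.6, -0.7, 0.6]
gripper_width: 0.999
time: 1.87
tool_pos: [0.5021, 0.0648, 0.2311]
tool_rot: [0.001, 0.818, 0.575, -0.0]
contact_force: [0.2, 0.5, -0.2]
gripper_width: 0.999
t 1.87 pos [0.5021 0.0648 0.2311] yaw 70.16 tilt [ 0.    -0.001 -1.   ] w 0.999 F [ 0.2  0.5 -0.2] j6 -1.24
delta cm [-3.29  3.61 15.12] per row/1 [-3.293  3.613 15.118]
```

```bash
python3 -m crank '[[-1.6,1.8,0,0],[-1.7,1.8,0,0],[0,0,2.5,0],[0,0,2.5,0],[0,0,2.5,0],[0,0,2,0],[0,0,0,0],[0,0,0,0],[0,0,0,0]]'
python3 -c "
from h import *
delta(.5249,.0214,.08)"
```

```text
time: 2.62
tool_pos: [0.5243, 0.0253, 0.1377]
tool_rot: [0.001, 0.817, 0.577, 0.001]
contact_force: [-0.4, -0.1, -0.8]
gripper_width: 0.997
t 2.62 pos [0.5243 0.0253 0.1377] yaw 70.45 tilt [ 0.002 -0.    -1.   ] w 0.997 F [-0.4 -0.1 -0.8] j6 -1.32
delta cm [-0.35  0.18  5.77] per row/1 [-0.35   0.176  5.773]
```

```bash
python3 -m crank '[[-0.35,0.2,0,0],[0,0,2,0],[0,0,2,0],[0,0,1.75,0],[0,0,0,0],[0,0,0,0]]'
python3 -c "
from h import *
delta(.5249,.0214,.08)
grab('top','a1');grab('side','a1s')"
```

```text
time: 3.12
tool_pos: [0.5245, 0.0208, 0.0794]
tool_rot: [0.0, 0.817, 0.577, -0.0]
contact_force: [-0.1, 0.8, -0.1]
gripper_width: 0.999
t 3.12 pos [0.5245 0.0208 0.0794] yaw 70.42 tilt [ 0. -0. -1.] w 0.999 F [-0.1  0.8 -0.1] j6 -1.33
delta cm [ 0.07  0.02 -0.06] per row/1 [ 0.068  0.016 -0.059]
```

View pics/a1s.png

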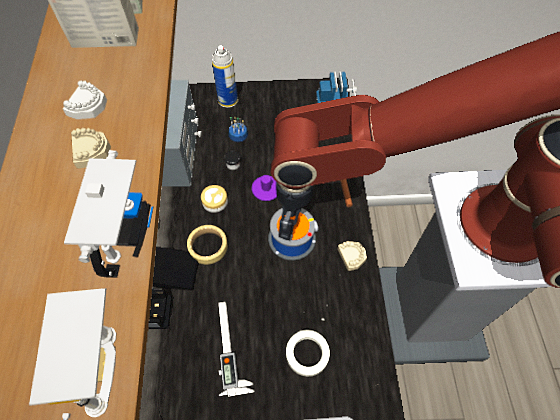

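The side view shows the fingers straddling the knob at about (292,225). I close and lift.

```bash
python3 -m crank '[[0,0,0,0],[0,0,0,0],[0,0,0,0],[0,0,0,0],[0,0,0,0],[0,0,0,0],[0,0,0,0]]' 0; python3 -c "
from h import *
delta(.5249,.0214,.08)"
```

```text
time: 3.8
tool_pos: [0.5248, 0.0209, 0.0793]
tool_rot: [0.0, 0.817, 0.577, 0.0]
contact_force: [0.1, -0.3, 3.0]
gripper_width: 0.286
t 3.8 pos [0.5248 0.0209 0.0793] yaw 70.42 tilt [ 0.001 -0.    -1.   ] w 0.286 F [ 0.1 -0.3  3. ] j6 -1.33
delta cm [ 0.05 -0.01 -0.07] per row/1 [ 0.052 -0.005 -0.065]
```

```bash
python3 -m crank '[[0,0,-1,0],[0,0,-1.5,0],[0,0,-2,0],[0,0,-2,0],[0,0,-1,0],[0,0,0,0]]'; python3 -c "
from h import *
delta(.5103,.2978,None,10)
grab('top','a2');grab('side','a2s')"
```

```text
time: 4.3
tool_pos: [0.5261, 0.0208, 0.1571]
tool_rot: [0.002, 0.817, 0.577, 0.002]
contact_force: [0.5, -0.4, -0.5]
gripper_width: 0.296
t 4.3 pos [0.5261 0.0208 0.1571] yaw 70.42 tilt [ 0.006 -0.001 -1.   ] w 0.296 F [ 0.5 -0.4 -0.5] j6 -1.33
delta cm [ 2.557e+01 -1.078e+01 -2.000e-02] per row/10 [ 2.557e+00 -1.078e+00 -2.000e-03]
```

View pics/a2s.png

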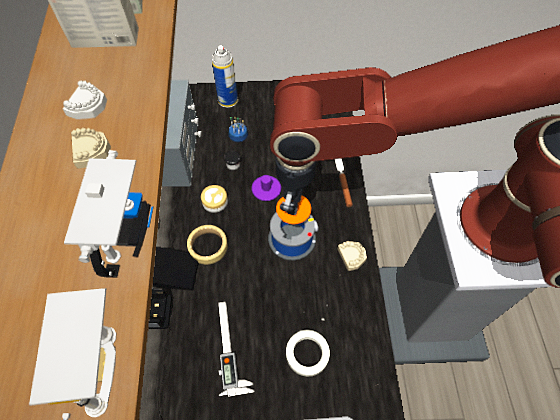

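The cap is lifted clear, with its disc at about (294,208) in the side view. I move to the stand.

```bash
python3 -m crank '[[1.5,-0.6,0,0],[2.6,-1.1,0,0],[2.9,-1.2,0,0],[2.9,-1.2,0,0],[2.9,-1.2,0,0],[2.9,-1.2,0,0],[2.9,-1.2,0,0],[2.9,-1.2,0,0],[2.6,-1.1,0,0],[1.5,-0.8,0,0]]';python3 -m crank '[[0,0,2,0],[0,0,2,0],[0,0,2,0],[0,0,1.5,0],[0,0,0,0],[0,0,0,0],[0,0,0,0]]'; python3 -c "
from h import *
delta(.5103,.2978,.0293)
from meas import *
f=grab('top','a3');h=cv2.cvtColor(f['img'],cv2.COLOR_RGB2HSV)
m=comps(rng(h,(8,150,120),(22,255,255)),165,240,45); z=manip.state()['tool_pos'][2]+.0197-.024; print(z,circ(f,m,z))
f=grab('side','a3s');h=cv2.cvtColor(f['img'],cv2.COLOR_RGB2HSV)
m=comps(rng(h,(8,150,120),(22,255,255)),308,340,45);  print(z,circ(f,m,z))
"
```

```text
time: 5.23
tool_pos: [0.5068, 0.3004, 0.1514]
tool_rot: [-0.001, 0.817, 0.577, -0.002]
contact_force: [-0.6, -1.8, -0.6]
gripper_width: 0.284
time: 5.82
tool_pos: [0.5084, 0.2983, 0.0788]
tool_rot: [-0.0, 0.817, 0.577, -0.0]
contact_force: [0.5, -0.1, -0.4]
gripper_width: 0.29
t 5.82 pos [0.5084 0.2983 0.0788] yaw 70.41 tilt [-0. -0. -1.] w 0.29 F [ 0.5 -0.1 -0.4] j6 -0.82
delta cm [0.02 0.19 4.95] per row/1 [0.019 0.194 4.951]
0.07536728839969423 (array([0.5274, 0.2856]), 0.0213)
0.07536728839969423 (array([0.4887, 0.317 ]), 0.0219)
```

View pics/a3s.png

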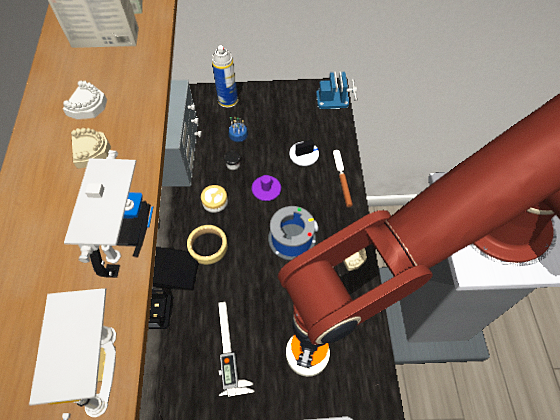

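```bash
python3 -m crank '[[0,0.2,1.2,0],[0,0,1.2,0],[0,0,1.2,0],[0,0,0.7,0],[0,0,0.5,0],[0,0,0,0],[0,0,0,0]]'; python3 -c "
from h import *
delta(.5103,.2978,.0293)
f=grab('side','a4s')
i=cv2.imread('pics/a4s.png')
cv2.imwrite('pics/a4c.png',np.hstack([cv2.resize(i[310:400,260:350],(400,400)),cv2.resize(i[190:270,250:330],(400,400),interpolation=2)]))
"
```

```text
time: 6.5
tool_pos: [0.5102, 0.2976, 0.0302]
tool_rot: [-0.0, 0.817, 0.577, -0.0]
contact_force: [-0.2, -0.2, -0.1]
gripper_width: 0.289
t 6.5 pos [0.5102 0.2976 0.0302] yaw 70.42 tilt [-0. -0. -1.] w 0.289 F [-0.2 -0.2 -0.1] j6 -0.83
delta cm [0.02 0.01 0.09] per row/1 [0.023 0.008 0.093]
```

View pics/a4c.png

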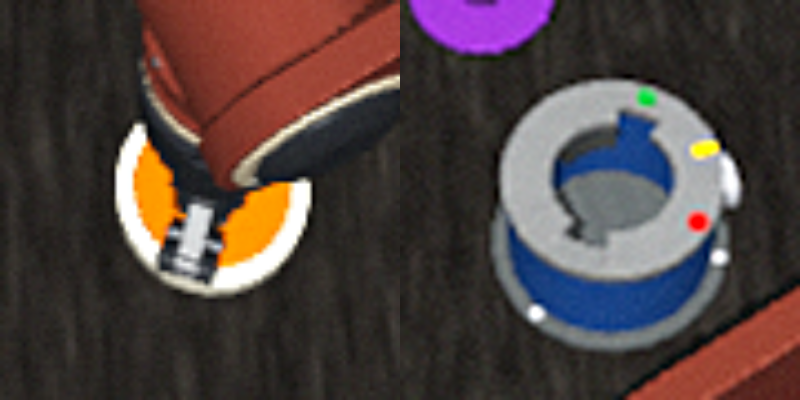

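```bash
python3 -m crank '[[0,0,0.1,0],[0,0,0.05,0],[0,0,0,0]]'; python3 -m crank '[[0,0,0,0],[0,0,0,0],[0,0,0,0],[0,0,0,0],[0,0,0,0]]' 1;python3 -m crank '[[0,0,-1.5,0],[0,0,-3,0],[0,0,-3,0],[0,0,-3,0],[0,0,-3,0],[0,0,-1,0]]'; python3 -c "
from h import *
delta(.479,-.225,None,14)"
```

```text
time: 6.8
tool_pos: [0.5103, 0.2977, 0.0294]
tool_rot: [0.0, 0.817, 0.577, 0.0]
contact_force: [-0.8, -0.2, 0.3]
gripper_width: 0.287
time: 7.22
tool_pos: [0.5103, 0.2977, 0.0293]
tool_rot: [0.0, 0.817, 0.577, 0.0]
contact_force: [0.8, 0.1, -0.8]
gripper_width: 0.974
time: 7.72
tool_pos: [0.5127, 0.2987, 0.1803]
tool_rot: [0.001, 0.817, 0.577, 0.004]
contact_force: [0.6, -0.7, 0.3]
gripper_width: 0.998
t 7.72 pos [0.5127 0.2987 0.1803] yaw 70.42 tilt [ 0.008  0.003 -1.   ] w 0.998 F [ 0.6 -0.7  0.3] j6 -0.83
delta cm [-50.47  14.38  -0.21] per row/14 [-3.605  1.027 -0.015]
```

```bash
python3 -m crank '[[-2,0.6,0,0],[-3.3,0.9,0,0],[-3.3,0.9,0,0],[-3.3,0.9,0,0],[-3.3,0.9,0,0],[-3.3,0.9,0,0],[-3.3,0.9,0,0],[-3.3,0.9,0,0],[-3.3,0.9,0,0],[-3.3,0.9,0,0]]'; python3 -m crank '[[-3.3,0.9,0,0],[-3.3,0.9,0,0],[-3.3,0.9,0,0],[-3.3,0.9,0,0],[-3.3,0.9,0,0],[-2,0.6,0,0],[0,0,0,0]]';python3 -c "
from h import *
delta(.479,-.225)
from meas import *
for n,c in(('top',(160,240)),('side',(308,345))):
  f=grab(n,'a5'+n);h=cv2.cvtColor(f['img'],cv2.COLOR_RGB2HSV)
  m=comps(rng(h,(8,150,120),(22,255,255)),*c,45); print(n,circ(f,m,.025),'ring ref (.5103,.2978)')
"
```

```text
time: 8.55
tool_pos: [0.4852, -0.0316, 0.1735]
tool_rot: [-0.0, 0.817, 0.577, -0.0]
contact_force: [0.6, 0.1, 0.4]
gripper_width: 0.999
time: 9.13
tool_pos: [0.4713, -0.2249, 0.1735]
tool_rot: [0.0, 0.818, 0.575, -0.001]
contact_force: [0.0, 0.4, 0.1]
gripper_width: 1.001
t 9.13 pos [ 0.4713 -0.2249  0.1735] yaw 70.16 tilt [-0.001 -0.001 -1.   ] w 1.001 F [0.  0.4 0.1] j6 -1.81
delta cm [ 0.26  0.73 -0.  ] per row/1 [ 0.258  0.73  -0.001]
top (array([0.5115, 0.2978]), 0.0351) ring ref (.5103,.2978)
side (array([0.51  , 0.2978]), 0.0369) ring ref (.5103,.2978)
```

View pics/a5side.png

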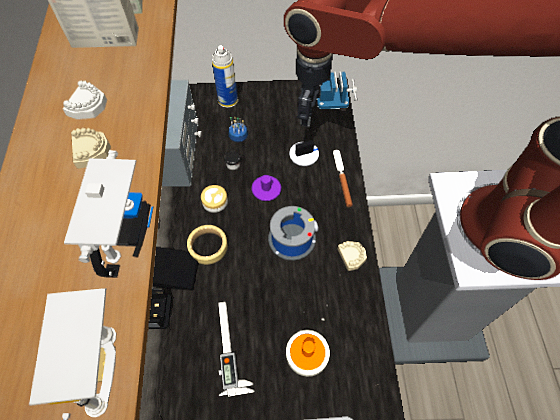

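View pics/a5top.png

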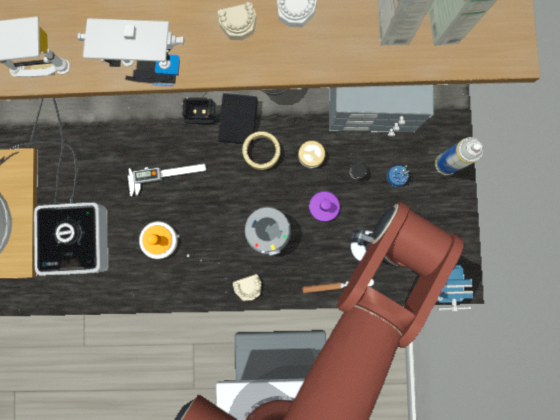

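```bash
python3 -m crank '[[0.3,0.7,0,0],[0,0,0,1.1],[0,0,0,1.1],[0,0,0,1.1],[0,0,0,1.1],[0,0,0,1.1],[0,0,0,1.1],[0,0,0,1.1],[0,0,0,1.1],[0,0,0,1.1]]';python3 -m crank '[[0,0,0,1.1],[0,0,0,1.1],[0,0,0,1.1],[0,0,0,1.1],[0,0,0,1.1],[0,0,0,1.1],[0,0,0,1.1],[0,0,0,1.1],[0,0,0,1.1],[0,0,0,1.1]]';python3 -m crank '[[0,0,0,1.1],[0,0,0,1.1],[0,0,0,0.5],[0,0,0,0],[0,0,0,0]]'
python3 -c "
from h import *
delta(.479,-.225,.024)
a=cv2.imread('pics/a5top.png')[200:260,237:297];b=cv2.imread('pics/a5side.png')[200:260,263:323]
cv2.imwrite('pics/c5.png',np.hstack([cv2.resize(q,(400,400),interpolation=2) for q in(a,b)]))"
```

```text
time: 10.07
tool_pos: [0.4803, -0.2194, 0.1741]
tool_rot: [-0.0, 0.996, 0.094, 0.0]
contact_force: [0.3, -0.1, -0.9]
gripper_width: 0.998
time: 10.9
tool_pos: [0.4803, -0.2194, 0.1741]
tool_rot: [-0.0, 0.886, -0.463, -0.0]
contact_force: [-1.0, 0.8, 0.3]
gripper_width: 1.004
time: 11.32
tool_pos: [0.4801, -0.2198, 0.1741]
tool_rot: [-0.0, 0.814, -0.581, -0.0]
contact_force: [-0.2, -0.0, 0.1]
gripper_width: 1.004
t 11.32 pos [ 0.4801 -0.2198  0.1741] yaw -70.99 tilt [-0.  0. -1.] w 1.004 F [-0.2 -0.   0.1] j6 0.67
delta cm [ 0.45  0.28 15.01] per row/1 [ 0.455  0.275 15.013]
```

View pics/c5.png

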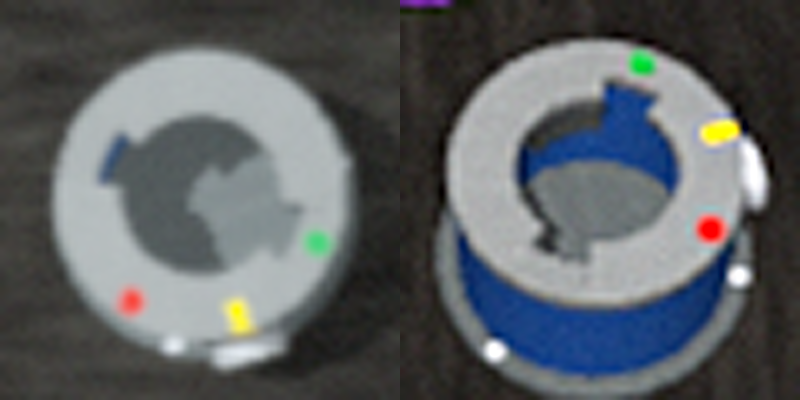

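```bash
cat > pot.py <<'E'
from meas import *
def edge(f,img,c,z,lo,hi,sign):
    pts=[];rs=np.arange(lo,hi,.0005)
    for t in np.radians(np.arange(0,360,4)):
        P=np.c_[c[0]+rs*np.cos(t),c[1]+rs*np.sin(t),np.full(len(rs),z)];uv=proj(f,P).astype(np.float32)
        v=cv2.remap(img,uv[:,0].reshape(1,-1),uv[:,1].reshape(1,-1),cv2.INTER_LINEAR)[0].astype(float)
        g=np.gradient(cv2.GaussianBlur(v.reshape(1,-1),(0,0),2)[0])*sign
        k=g.argmax()
        if g[k]>2.5 and 2<k<len(rs)-3: pts.append(P[k,:2])
    P=np.array(pts)
    for _ in range(4):
        s=np.linalg.lstsq(np.c_[2*P,np.ones(len(P))],(P**2).sum(1),rcond=None)[0];r=np.sqrt(s[2]+s[0]**2+s[1]**2)
        e=np.abs(np.hypot(*(P-s[:2]).T)-r);P=P[e<max(.0012,2*np.median(e))]
    return s[:2],r,len(P)
E
python3 - <<'E'
from pot import *
for n in('top','side'):
    f=grab(n); f['img']=np.ascontiguousarray(cv2.imread('pics/a5%s.png'%n)[:,:,::-1]);I=f['img'][:,:,0].copy()
    c=(.525,.0215)
    for z,lo,hi,s in((.07,.044,.060,-1),(.07,.023,.035,1)):
        print(n,edge(f,I,c,z,lo,hi,s))
E
```

```text
top (array([0.52630959, 0.02046028]), np.float64(0.05329425000274494), 60)
top (array([0.52720192, 0.02022213]), np.float64(0.028536171729678612), 72)
side (array([0.52525995, 0.01997218]), np.float64(0.0529451366603774), 68)
side (array([0.52565999, 0.01974514]), np.float64(0.028316341471501822), 71)
```

```bash
python3 -m crank '[[0.5,0.3,0,0],[0,0,3,0],[0,0,3,0],[0,0,3,0],[0,0,1.5,0],[0,0,0,0],[0,0,0,0],[0,0,0,0]]'
python3 -c "
from h import *
delta(.4792,-.2252,.0237)
grab('side','a6s');i=cv2.imread('pics/a6s.png');cv2.imwrite('pics/a6.png',cv2.resize(i[90:190,240:360],(720,600)))"
```

```text
time: 12.08
tool_pos: [0.4794, -0.2276, 0.0709]
tool_rot: [-0.0, 0.813, -0.582, 0.001]
contact_force: [0.3, 0.1, 0.6]
gripper_width: 1.001
t 12.08 pos [ 0.4794 -0.2276  0.0709] yaw -71.17 tilt [ 0.002 -0.001 -1.   ] w 1.001 F [0.3 0.1 0.6] j6 0.66
delta cm [-0.24 -0.05  4.72] per row/1 [-0.242 -0.05   4.719]
```

View pics/a6.png

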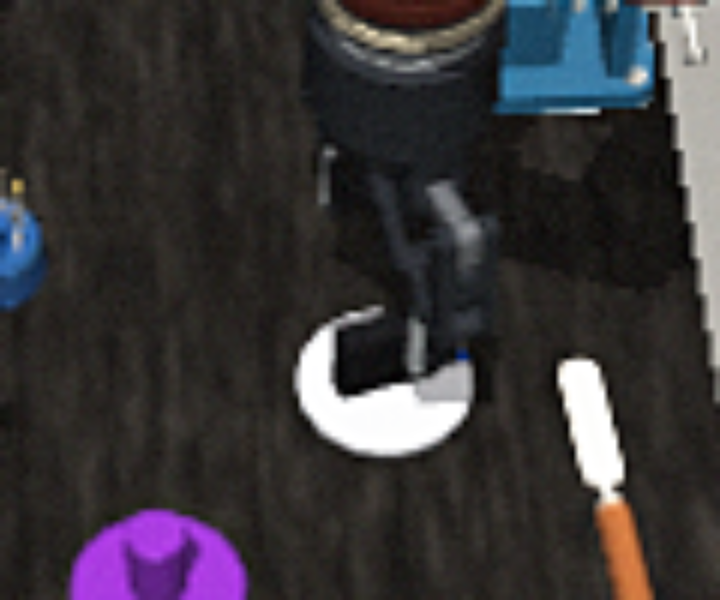

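```bash
python3 -m crank '[[-0.25,-0.05,0,0],[0,0,1.5,0],[0,0,1.5,0],[0,0,1.2,0],[0,0,0.5,0],[0,0,0,0],[0,0,0,0]]'
python3 -c "
from h import *
delta(.4792,-.2252,.0237)";python3 -m crank '[[0,0,0,0],[0,0,0,0],[0,0,0,0],[0,0,0,0],[0,0,0,0],[0,0,0,0],[0,0,0,0],[0,0,0,0]]' 0
python3 -c "
from h import *
delta(.4792,-.2252,.0237)"
```

```text
time: 12.72
tool_pos: [0.4783, -0.2244, 0.0226]
tool_rot: [0.0, 0.813, -0.582, 0.0]
contact_force: [0.8, 0.0, 1.0]
gripper_width: 0.998
t 12.72 pos [ 0.4783 -0.2244  0.0226] yaw -71.18 tilt [ 0. -0. -1.] w 0.998 F [0.8 0.  1. ] j6 0.66
delta cm [ 0.11 -0.06 -0.11] per row/1 [ 0.109 -0.061 -0.107]
time: 13.38
tool_pos: [0.4785, -0.2245, 0.0228]
tool_rot: [-0.0, 0.813, -0.582, 0.001]
contact_force: [0.2, -0.1, 2.5]
gripper_width: 0.18
t 13.38 pos [ 0.4785 -0.2245  0.0228] yaw -71.18 tilt [ 0.001 -0.001 -1.   ] w 0.18 F [ 0.2 -0.1  2.5] j6 0.66
delta cm [ 0.08 -0.04 -0.09] per row/1 [ 0.084 -0.043 -0.093]
```

```bash
python3 -m crank '[[0,0,-1,0],[0,0,-2,0],[0,0,-2.5,0],[0,0,-2.5,0],[0,0,-2.5,0],[0,0,-1.5,0],[0,0,0,0],[0,0,0,0]]'
python3 -c "
from h import *
delta(.5262,.0201,None,10)
grab('side','a7s');i=cv2.imread('pics/a7s.png');cv2.imwrite('pics/a7.png',cv2.resize(i[90:190,240:360],(720,600)))"
```

```text
time: 14.05
tool_pos: [0.4782, -0.2243, 0.1429]
tool_rot: [-0.0, 0.813, -0.582, 0.001]
contact_force: [0.2, 0.5, -3.3]
gripper_width: 0.178
t 14.05 pos [ 0.4782 -0.2243  0.1429] yaw -71.18 tilt [ 0.001 -0.001 -1.   ] w 0.178 F [ 0.2  0.5 -3.3] j6 0.66
delta cm [-2.158e+01 -1.243e+01 -1.000e-02] per row/10 [-2.158e+00 -1.243e+00 -1.000e-03]
```

View pics/a7.png

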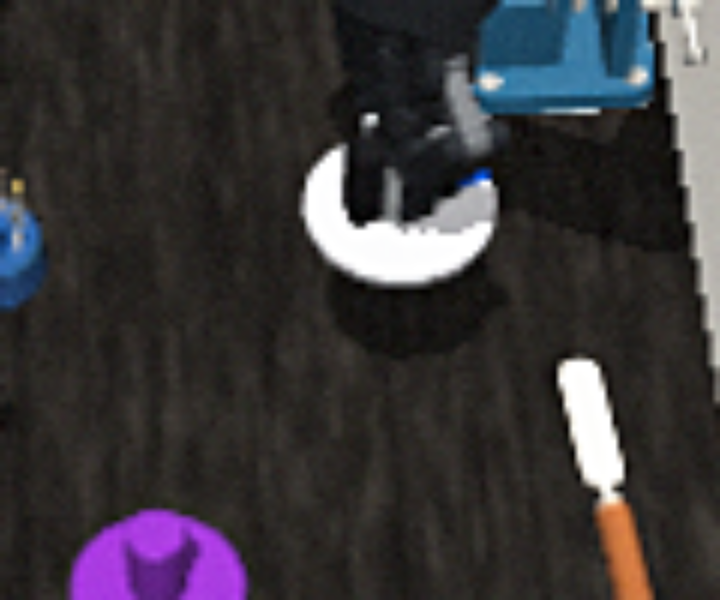

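The lid is held level and clear of the bench. I travel to the pot and turn counter-clockwise by about 47.5°.

```bash
python3 -m crank '[[-1.2,-0.7,0,0],[-2.2,-1.3,0,0],[-2.5,-1.4,0,0],[-2.5,-1.4,0,0],[-2.5,-1.4,0,0],[-2.5,-1.4,0,0],[-2.5,-1.4,0,0],[-2.5,-1.4,0,0],[-2.0,-1.3,0,0],[-1.2,-0.7,0,0]]'; python3 -m crank '[[0,0,0,-0.9],[0,0,0,-1],[0,0,0,-1],[0,0,0,-1],[0,0,0,-1],[0,0,0,-1],[0,0,0,-1],[0,0,0,-1],[0,0,0,0],[0,0,0,0]]'
python3 -c "
from h import *
delta(.5262,.0201,.103)
from meas import *
z=manip.state()['tool_pos'][2]-.0228+.019
for n in('top','side'):
  f=grab(n,'a8'+n);h=cv2.cvtColor(f['img'],cv2.COLOR_RGB2HSV);u,v=map(int,proj(f,[.526,.02,z])[0])
  m=comps(rng(h,(0,0,170),(180,40,255)),u,v,28);print(n,circ(f,m,z)); m=comps(rng(h,(108,150,80),(125,255,255)),u,v,26); print('ptr',cen(f,m,z) if m.any() else 0,(m>0).sum())
a=cv2.imread('pics/a8top.png')[195:265,232:302];b=cv2.imread('pics/a8side.png')[180:260,253:333]
cv2.imwrite('pics/c8.png',np.hstack([cv2.resize(q,(400,400),interpolation=2) for q in(a,b)]))"
```

```text
time: 14.93
tool_pos: [0.5244, 0.0235, 0.14]
tool_rot: [0.001, 0.814, -0.581, -0.002]
contact_force: [-0.2, 0.2, -2.0]
gripper_width: 0.178
time: 15.77
tool_pos: [0.5246, 0.0209, 0.1405]
tool_rot: [0.0, 0.978, -0.207, -0.002]
contact_force: [0.6, 0.5, -1.5]
gripper_width: 0.176
t 15.77 pos [0.5246 0.0209 0.1405] yaw -23.92 tilt [-0.003  0.001 -1.   ] w 0.176 F [ 0.6  0.5 -1.5] j6 0.32
delta cm [ 0.19 -0.    3.75] per row/1 [ 0.194 -0.     3.749]
top (array([0.4831, 0.0175]), 0.0145)
ptr 0 0
side (array([0.5366, 0.0399]), 0.0465)
ptr [0.5504 0.0549] 4
```

View pics/c8.png

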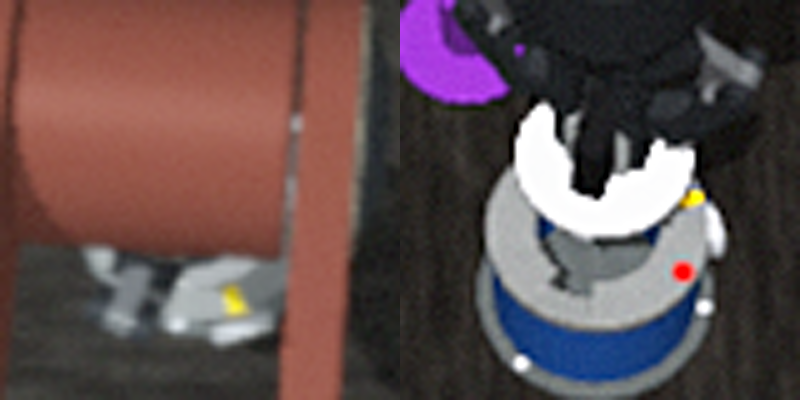

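```bash
python3 - <<'E'
from pot import *
from scipy.optimize import least_squares
s=manip.state();p=s['tool_pos'];z=p[2]-.0228+.019
f=grab('side');h=cv2.cvtColor(f['img'],cv2.COLOR_RGB2HSV);u,v=map(int,proj(f,[p[0],p[1],z])[0])
m=comps(rng(h,(0,0,225),(180,30,255)),u,v,26)
c=max(cv2.findContours(m,cv2.RETR_EXTERNAL,cv2.CHAIN_APPROX_NONE)[0],key=cv2.contourArea)
c=cv2.convexHull(c)[:,0].astype(float);P=onplane(f,c,z)[:,:2]
r=least_squares(lambda q:np.hypot(*(P-q).T)-.0385,p[:2],loss='soft_l1',f_scale=.001)
print(p.round(4),r.x.round(4),(np.hypot(*(P-r.x).T)*1000).round(1))
E
```

```text
[0.5251 0.0206 0.1412] [0.525  0.0214] [35.3 27.5 37.4 39.4 38.3 38.8 37.6 38.8 38.4 39.2 38.4 37.3 38.2 38.3
 38.1 38.8 38.9 38.4]
```

```bash
python3 -m crank '[[0.1,0.07,1,0],[0,0,1.5,0],[0,0,1.2,0],[0,0,0,0],[0,0,0,0]]'; python3 -c "
from h import *
delta(.5258,.0195,.0798)"
```

```text
time: 16.33
tool_pos: [0.5253, 0.0192, 0.1037]
tool_rot: [0.0, 0.978, -0.206, -0.002]
contact_force: [-0.2, 0.1, -1.3]
gripper_width: 0.178
t 16.33 pos [0.5253 0.0192 0.1037] yaw -23.81 tilt [-0.003  0.    -1.   ] w 0.178 F [-0.2  0.1 -1.3] j6 0.31
delta cm [ 0.04 -0.05  2.39] per row/1 [ 0.041 -0.047  2.389]
```

```bash
python3 -m crank '[[0.04,-0.05,0.5,0],[0,0,0.4,0],[0,0,0.3,0],[0,0,0.2,0],[0,0,0,0]]'; python3 -c "
from h import *
delta(.5258,.0195,.0798)
grab('side','a9s');i=cv2.imread('pics/a9s.png');cv2.imwrite('pics/a9.png',cv2.resize(i[180:260,253:333],(500,500),interpolation=2))"
```

```text
time: 16.75
tool_pos: [0.5267, 0.0195, 0.0909]
tool_rot: [0.0, 0.979, -0.206, -0.0]
contact_force: [0.1, 0.0, -2.4]
gripper_width: 0.177
t 16.75 pos [0.5267 0.0195 0.0909] yaw -23.78 tilt [-0.001  0.    -1.   ] w 0.177 F [ 0.1  0.  -2.4] j6 0.31
delta cm [-0.08  0.03  1.11] per row/1 [-0.082  0.035  1.106]
```

View pics/a9.png

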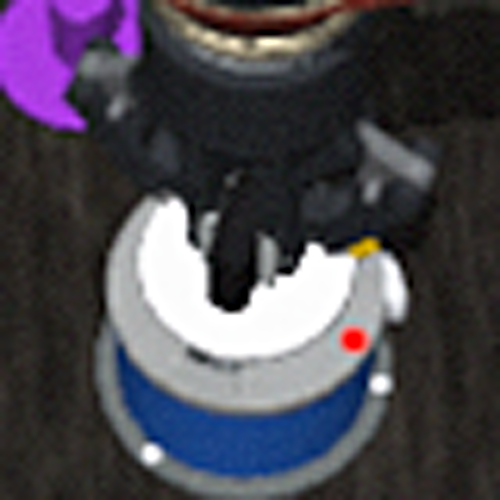

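```bash
python3 -m crank '[[-0.04,0,0.3,0],[0,0,0.3,0],[0,0,0.2,0],[0,0,0,0],[0,0,0,0]]'; python3 -c "
from h import *
delta(.5262,.0198,.0798)"
```

```text
time: 17.22
tool_pos: [0.5264, 0.0196, 0.083]
tool_rot: [0.0, 0.979, -0.206, -0.0]
contact_force: [0.2, 0.8, -1.5]
gripper_width: 0.181
t 17.22 pos [0.5264 0.0196 0.083 ] yaw -23.78 tilt [-0.  0. -1.] w 0.181 F [ 0.2  0.8 -1.5] j6 0.31
delta cm [-0.03 -0.01  0.32] per row/1 [-0.028 -0.006  0.325]
```

```bash
python3 -m crank '[[0,0,0.2,0],[0,0,0.1,0],[0,0,0.05,0],[0,0,0,0],[0,0,0,0]]'; python3 -c "
from h import *
delta(.5262,.0198,.0798)
grab('side','b1s');i=cv2.imread('pics/b1s.png');cv2.imwrite('pics/b1.png',cv2.resize(i[180:260,253:333],(500,500),interpolation=2))"
```

```text
time: 17.63
tool_pos: [0.5266, 0.0196, 0.0798]
tool_rot: [-0.0, 0.979, -0.206, 0.0]
contact_force: [0.1, 0.7, -1.6]
gripper_width: 0.178
t 17.63 pos [0.5266 0.0196 0.0798] yaw -23.78 tilt [ 0.  0. -1.] w 0.178 F [ 0.1  0.7 -1.6] j6 0.31
delta cm [-0.05  0.    0.  ] per row/1 [-0.048  0.002  0.   ]
```

View pics/b1.png

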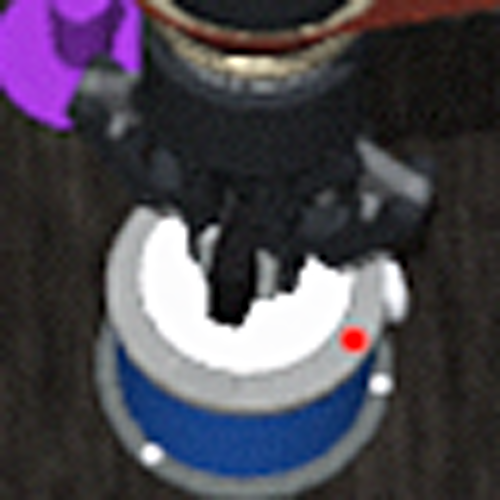

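```bash
python3 -m crank '[[-0.04,0,0.05,0],[0,0,0.05,0],[0,0,0,0],[0,0,0,0]]'; python3 -c "
from h import *
delta(.5262,.0198,.0798)"
```

```text
time: 18.02
tool_pos: [0.5267, 0.0196, 0.0797]
tool_rot: [0.0, 0.979, -0.206, 0.0]
contact_force: [-2.6, -0.0, 5.9]
gripper_width: 0.175
t 18.02 pos [0.5267 0.0196 0.0797] yaw -23.78 tilt [ 0.001 -0.    -1.   ] w 0.175 F [-2.6 -0.   5.9] j6 0.31
delta cm [-0.05  0.   -0.01] per row/1 [-0.049  0.004 -0.008]
```

```bash
python3 -m crank '[[0,0,-0.04,0],[0,0,0,0.5],[0,0,0,0.7],[0,0,0,0.8],[0,0,0,0.8],[0,0,0,0.8],[0,0,0,0],[0,0,0,0]]'; python3 -c "
from h import *
delta(.5262,.0198,.0798);print(manip.state()['ft_torque'])"
```

```text
time: 18.68
tool_pos: [0.5268, 0.0198, 0.0797]
tool_rot: [-0.0, 0.923, -0.385, 0.001]
contact_force: [-0.2, -0.5, 4.8]
gripper_width: 0.177
t 18.68 pos [0.5268 0.0198 0.0797] yaw -45.28 tilt [ 0.001  0.    -1.   ] w 0.177 F [-0.2 -0.5  4.8] j6 0.69
delta cm [-0.04  0.04 -0.01] per row/1 [-0.044  0.038 -0.008]
[-0.05240711  0.27168892 -0.09045849]
```

Torque is low, so it turns freely. About 28° remain to −73.7°, which is 4.7 units.

```bash
python3 -m crank '[[0,0,0,0.7],[0,0,0,0.8],[0,0,0,0.8],[0,0,0,0.8],[0,0,0,0.7],[0,0,0,0.6],[0,0,0,0.3],[0,0,0,0],[0,0,0,0]]'; python3 -c "
from h import *
delta(.5262,.0198,.0798);print(manip.state()['ft_torque'])
for n in('top','side'):grab(n,'b2'+n)
a=cv2.imread('pics/b2top.png')[195:265,232:302];b=cv2.imread('pics/b2side.png')[190:260,258:328]
cv2.imwrite('pics/b2.png',np.hstack([cv2.resize(q,(400,400),interpolation=2) for q in(a,b)]))"
```

```text
time: 19.43
tool_pos: [0.5268, 0.0197, 0.0797]
tool_rot: [-0.0, 0.801, -0.598, 0.001]
contact_force: [-0.2, -1.0, 5.0]
gripper_width: 0.177
t 19.43 pos [0.5268 0.0197 0.0797] yaw -73.48 tilt [ 0.001 -0.    -1.   ] w 0.177 F [-0.2 -1.   5. ] j6 1.18
delta cm [-0.02  0.05 -0.01] per row/1 [-0.024  0.054 -0.009]
[ 0.04001707  0.19729304 -0.05988549]
```

View pics/b2.png

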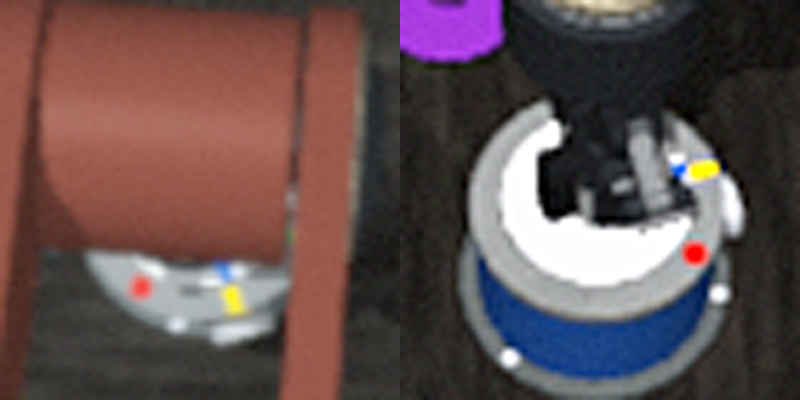

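Both views show the blue pointer directly beside the yellow line, and the disc is flush on the collar. I run one last check of the cap and state, then hand in.

```bash
python3 -c "
from meas import *
for n,c in(('top',(160,240)),('side',(308,345))):
  f=grab(n);h=cv2.cvtColor(f['img'],cv2.COLOR_RGB2HSV)
  print(n,circ(f,comps(rng(h,(8,150,120),(22,255,255)),*c,45),.025))
  p=(267,230) if n=='top' else (293,233)
  m=comps(rng(h,(105,180,150),(125,255,255)),p[0]+(2 if n=='top' else 13),p[1]+(13 if n=='top' else -15),8); m.any() and print('ptr',cen(f,m,.076))
delta(.5262,.0198,.0798)
print(np.abs(manip.state()['joint_vel']).max())
manip.job_done()"
```

```text
top (array([0.5116, 0.2977]), 0.0352)
side (array([0.51  , 0.2978]), 0.0369)
ptr [0.4919 0.0096]
t 19.63 pos [0.5268 0.0198 0.0797] yaw -73.48 tilt [ 0.001  0.    -1.   ] w 0.176 F [-0.3 -0.4  5. ] j6 1.18
delta cm [-0.02  0.05 -0.01] per row/1 [-0.019  0.054 -0.01 ]
0.0012120341049126691
the job is handed in; nothing more can be done
```

I finished the job and handed it in at 19.6 s. The orange cap is in the white ring stand. The lid is home in the pot with its pointer at the yellow line, still gripped. The hand-in reports no verdict.

- **Cap:** the top and side views both put its centre within about 1.5 mm of the stand's centre. It was released with no remaining contact and has not been touched since.
- **Lid seating:** it went in at the green dot without jamming. It reached its seat at the expected height (TCP z 0.0797 m) with a push of about 5 N. There was a brief sideways force of about 2.6 N as it seated, which disappeared once I eased the push.
- **Lid turn:** it turned clockwise 49.7° with little torque, so I saw no sign of reaching the click balls. The commanded angle is within about 0.3° of the measured yellow line, and the pointer shows beside it in both views.
- **Final state:** the arm is at rest, the grip holds, and the lid's axis is about 0.6 mm from my estimate of the pot's centre.
- **Disagreements:** the two cameras differed by 1–1.5 mm in x throughout, so I used the average. The arm hid the pointer from the final numeric check in the top view, so only the side view gave a number there. I did not measure the bystanders' positions; the arm passed clear above them.

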